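# Set the tile gauge with its knurled wheel and lock it

## Robot

A 6-joint arm with a two-finger parallel gripper is mounted at the origin on the work surface. World frame = base frame: x ahead of the robot, y to its left, z up, the work surface at z = 0. Lengths are in m, angles in rad, forces in N, time in s.
With the tool pointing down it reaches from about 0.15 to 0.775 m from the base axis. Payload 6.1 kg.
Tool frame: the origin (TCP) lies between the finger pads; the fingertips stand 8 mm ahead of it and the grasp point (between the pads) lies 11 mm behind it; z points along the fingers, y is the line along which they close (so a half turn about z gives the same grasp; the last joint's range is limited). The gripper opens to 85 mm and grips with 20 to 120 N. Pads are 22 mm wide; open, the fingers measure 114 mm over their backs; the gripper's body (76 mm by 85 mm) begins 54 mm behind the grasp point. The pads swing forward as they close: fully open they stand 13 mm farther back than shut.
Start: joints at [1.212, 0.126, -0.04, 1.405, 0, 1.571], TCP at [0.184, 0.492, 0.239] pointing down, gripper open.
Joint ranges: [-2.72, 2.72], [-0.95, 1.95], [-1.27, 1.35], [-1.78, 2.02], [-1.46, 1.47], [-3.14, 3.14]. Speed limits (rad/s): [2.39, 2.39, 3.01, 3.14, 3.14, 3.14].

## Interface

Orientations are given as a 3x3 rotation matrix whose columns are the frame's x, y, z axes.
In Python, from bench import get_state, read_camera, get_calibration, sign_off, silhouettes gives the robot as it stands.
- The arm moves only by the shell command python3 -m pendant 'ROWS'. ROWS is JSON, a list of rows, each a list of 7 numbers: the shift along the tool's x, y, z normalised to -1 to 1, where 1 is 200 mm, then the turn, a rotation vector about the tool's x, y, z normalised to -1 to 1, where 1 is 4 degrees, then the gripper command: -1 is shut, 1 is fully open, values between are in proportion. A call has 1 to 5 rows; each row shifts and turns the commanded pose from where the row before left it, along the tool's axes as they then stand; what a row does not reach is not made up. A row lasts 1/8 s, in which the tool goes at most 62.5 mm and 10.7 degrees, less where a joint would pass 70% of its speed; a pose out of reach is approached as far as the arm can. A call with a number of a shift or a turn outside -1 to 1 is refused whole. A call with a gripper value outside its range is refused whole. The fingers move at their own pace and stop on an object; the grip force is fixed at half the most. Time passes only in rows, so rows that do not move let the fingers close. It gives the time, the measured TCP pose, the force, the opening and the grip force at its end, in the units of the state.
- get_state(): the state, without advancing time (a new reading comes with each control period).
- read_camera(name): name is "side" or "top"; returns (picture, depth): 480x640x3 uint8, red, green, blue; 480x640 float32, m along the optical axis (not along the pixel's ray), 0 where there is no reading.
- get_calibration(name): a dict with "camera_matrix" (3x3 intrinsics, pixels), "extrinsics" (4x4, takes a point from camera to world coordinates). Camera axes: x right, y down, z forward; pixel columns grow to the right and rows downward; lengths in m; the calibration is good to about 2 mm. A picture is of the moment at which its call begins. get_calibration takes no time and is no camera call.
- sign_off(): hands the job in; it is judged then, once.
Trained networks look in the newest picture that a camera, given by its name, has taken for a name from the list of things; names that differ only in an ending like _2 or _b are one class to them, and where a whole thing is asked for, a point or a joint stands for the part that bears it (a point fixed in the world has none). Each returns a list of dicts, best first, with "p" (0 to 1); they miss things now and then, are a little off and sometimes report something else, mostly with a low value. They report only what shows in the picture. A call takes as long as a camera call.
- silhouettes(thing, camera): "mask" (480x640 bool, what is visible of it) and "pixel" ([row, column] in pixels, amid what is visible of it).
The state is a dict: "clock": time; "qpos": joint angles; "dq": joint speeds; "tau": joint torques, N m; "eef_pos": TCP position; "tcp_rot": TCP orientation; "contact_force": force on the tool from outside, world axes, zero at the start; "ft_torque": the same for the moment, N m; "grip_width": finger opening in m; "grip_force": force on a finger pad.
Only numpy, scipy, OpenCV 4.12 (cv2) and the standard library are available. Lean on these libraries where they do the work, as an engineer would, in place of code of your own. Each camera call takes 0.05 s, during which the arm holds its last target. There are 200 camera calls.

## Task

With the fingertips only, roll the knurled wheel of the tile gauge, pressing gently on its top, until the sliding fence has closed the gap so far that its index nose points at the tip of the brass gauge mark; leave it there and then press the black lock lever fully down. Move the fence by the wheel only, never by pushing the fence itself, and leave the mark, the tile on the bed and everything else on the table where they are: nothing is gripped or lifted.

Things in the scene. Friction and masses are not known exactly. Their poses are not given: they have to be found in the camera images.
- gauge: the tile gauge, screwed down: a plywood bed 170 mm (its x) by 400 mm (its y, from -185 to +215 mm), 15 mm thick, on the table. Origin: on the bed's underside, mid-width; x points across the bed towards the side with the steel scale, y along the bed from the fixed fence (y = -150 mm) to the wheel (y = +70 mm) and the lock lever (y = +143 to +200 mm)
- fence: sliding aluminium fence, 110 mm across the bed (gauge x), 18 mm thick (gauge y), its top 43 mm above the table; it floats 8 mm above the bed, carried by the sprung carriage. It slides along gauge y and closes the gap by moving in -y. Not to be touched. Origin: middle of its lower edge on the gap side
- fence_index (a point): outer end of the fence's small steel index nose (4 mm wide, its middle 2 mm behind the gap face of the fence), on the scale side, 38 mm above the table; moves with the fence
- mark: brass gauge mark, a block 14 (gauge x) x 8 (gauge y) x 17 mm with a point, standing on the scale edge of the bed; fixed. At the start it lies 20 to 50 mm in gauge -y of the index. Not to be touched. Its axes are those of the gauge
- mark_tip (a point): tip of the brass mark, 32 mm above the table, pointing in gauge -x at the line on which the fence's index travels; the index is on the mark when both have the same position along gauge y (they stay about 3 mm apart in gauge x)
- carriage: grey sprung carriage (86 x 90 mm) that carries the knurled steel wheel and the fence's slide: wheel 56 mm in diameter, 26 mm wide, axle level along gauge x. Origin: the centre of the wheel, 55 mm above the table. Two cheeks beside the wheel reach 64 mm above the table. The carriage sinks, wheel and fence with it, straight down when the wheel is pressed, about 1.2 N per mm from a preload of about 2 N, with a stop after 7 mm at about 10 N
- wheel_top (a point): highest point (middle of the crown) of the wheel, 83 mm above the table when not pressed; stays above the axle and sinks with the carriage
- wheel (a joint): turn of the wheel, rad, 0 at the start. It grows when the top of the wheel is dragged in gauge +y (away from the fence), which closes the gap: the fence moves 14 mm per rad, that is half of the distance that the rim is dragged. Dragging the other way opens the gap. It stays where it is left; about 1 N at the rim turns it
- lock (a joint): lock lever, rad: 0 open (sloping up at 29 degrees, as at the start) to 0.5 fully down (level). Stays where it is left; about 1.5 N at its end moves it
- lock_tip (a point): upper side of the free end of the black lock lever, which is 30 mm wide (gauge x) and 62 mm long, hinged on an axle along gauge x at gauge y = +143 mm, 27 mm above the table. The free end points in gauge +y; it stands about 61 mm above the table when open and 33 mm when down
- tile: grey clay tile 76 x 74 x 8 mm lying on the bed against the fixed fence; bystander. Origin: centre of its underside
- cork_a: cork stopper, 22 mm across, 38 mm tall, standing beside the gauge; bystander. Origin: centre of its underside
- cork_b: cork stopper, 26 mm across, 34 mm tall, standing beside the gauge; bystander. Origin: centre of its underside
- mug: white mug, 80 mm across, 92 mm tall, standing beyond the gauge; bystander. Origin: centre of its underside
- slip_pot: small terracotta bowl, 84 mm across, 55 mm tall; bystander. Origin: centre of its underside
- brush: flat brush, 200 mm long, 42 mm wide, 20 mm thick, lying on the table; bystander. Origin: middle of its length, on its underside
- jar: glass jar, 68 mm across, 100 mm tall; bystander. Origin: centre of its underside

How it is judged:
By the outcome, as a careful person would: the job done as asked, in the order asked, and still so for the second after the job is handed in, with the robot touching nothing.
It also fails if it takes over 48 s, if anything falls off the work surface, if the arm or the gripper's body presses on something with over 40 N, if the wrist force passes 120 N, or if a joint passes its speed limit or range.

## Working session

There is one attempt and no reset: what is moved stays moved. The work goes in short steps, Python scripts to look and compute and a shell command to move; the robot and the scene stay as the last step left them, time stands still between calls to the robot, and variables do not carry over. Pictures are saved under pics/ and viewed, at most 10 in all, crops included, and the job is handed in when it is done.

```bash
mkdir -p pics; cat > h.py <<'E'
import numpy as np, cv2
from bench import get_state, read_camera, get_calibration, sign_off, silhouettes
def pts(cam,depth,mask):
    c=get_calibration(cam);K=np.array(c["camera_matrix"]);T=np.array(c["extrinsics"])
    v,u=np.nonzero(mask&(depth>0));d=depth[v,u]
    P=np.stack([(u-K[0,2])/K[0,0]*d,(v-K[1,2])/K[1,1]*d,d],1)
    return P@T[:3,:3].T+T[:3,3]
def proj(cam,p):
    c=get_calibration(cam);K=np.array(c["camera_matrix"]);T=np.linalg.inv(np.array(c["extrinsics"]))
    q=K@(T[:3,:3]@np.array(p)+T[:3,3]);return q[:2]/q[2]
def ray(cam,u,v,z):
    c=get_calibration(cam);K=np.array(c["camera_matrix"]);T=np.array(c["extrinsics"])
    d=T[:3,:3]@np.linalg.inv(K)@np.array([u,v,1.]);o=T[:3,3]
    return o+d*(z-o[2])/d[2]
def save(name,img): cv2.imwrite("pics/"+name,img[:,:,::-1])
E
python3 - <<'E'
from h import *
np.set_printoptions(precision=4,suppress=True)
s=get_state();print(s["clock"],s["eef_pos"],s["tcp_rot"],s["contact_force"],s["grip_width"])
for c in("top","side"):
    im,d=read_camera(c);save(c+"0.png",im)
    print(c,get_calibration(c)["extrinsics"],np.array(get_calibration(c)["camera_matrix"])[0])
    for t in("gauge","fence","mark","carriage","wheel_top","lock_tip","fence_index","mark_tip"):
        for r in silhouettes(t,c)[:2]:
            P=pts(c,d,r["mask"]);print(t,round(r["p"],2),r["pixel"],r["mask"].sum(),P.mean(0) if len(P) else None,np.percentile(P,[2,98],axis=0).ravel() if len(P) else None)
E
```

```text
0.0 [0.1842 0.4912 0.2385] [[-0.9363  0.3512 -0.0006]
 [ 0.3512  0.9363 -0.0016]
 [-0.     -0.0017 -1.    ]] [-0.3528  0.2353  0.0467] 0.08545942996865173
top [[ 0.0017 -0.9891  0.147   0.3564]
 [-1.     -0.0017  0.0003  0.0187]
 [-0.     -0.147  -0.9891  1.3558]
 [ 0.      0.      0.      1.    ]] [488.3202   0.     315.8187]
gauge 0.84 [236.9, 348.7] 8071 [ 0.5488 -0.0794  0.0225] [ 0.4561 -0.2811  0.009   0.6408  0.1014  0.0736]
fence 0.57 [234.6, 356.4] 316 [ 0.5491 -0.087   0.0402] [ 0.4954 -0.11    0.0147  0.5995  0.0241  0.0482]
carriage 0.93 [231.2, 338.9] 1323 [ 0.5522 -0.0478  0.0463] [ 0.5038 -0.1044  0.0277  0.598   0.0103  0.0841]
wheel_top 0.56 [233.6, 337.4] 1328 [ 0.5508 -0.0473  0.0457] [ 0.503  -0.1043  0.0164  0.5963  0.0131  0.0841]
lock_tip 0.62 [229.5, 303.9] 241 [0.5678 0.0627 0.0446] [0.5534 0.035  0.0274 0.582  0.0915 0.0652]
fence_index 0.72 [230.2, 300.6] 246 [0.5688 0.0628 0.0448] [0.5532 0.035  0.0281 0.5837 0.0935 0.0653]
fence_index 0.64 [235.1, 354.8] 299 [ 0.549  -0.0865  0.0411] [ 0.4967 -0.1076  0.0277  0.5994  0.0244  0.0483]
side [[ 0.7804 -0.4453
[... 406 characters left out ...]
-0.0935  0.0389] [ 0.4941 -0.1127  0.0257  0.6014  0.0257  0.046 ]
fence 0.63 [193.0, 143.7] 1184 [0.2956 0.4223 0.0615] [0.2656 0.4017 0.0005 0.3479 0.5136 0.1027]
mark 0.27 [264.0, 344.6] 1824 [ 0.5469 -0.0617  0.0453] [ 0.497  -0.1111  0.015   0.6083  0.0208  0.0833]
carriage 0.6 [260.5, 340.4] 1782 [ 0.5458 -0.0609  0.0459] [ 0.4969 -0.1109  0.0162  0.6005  0.0202  0.0834]
lock_tip 0.72 [230.0, 318.1] 344 [0.5685 0.0613 0.0436] [0.5522 0.0314 0.016  0.5866 0.0903 0.0627]
lock_tip 0.41 [317.1, 374.7] 1000 [ 0.52   -0.2028  0.0233] [ 0.4834 -0.236   0.0191  0.5582 -0.1677  0.0269]
fence_index 0.6 [273.7, 353.3] 525 [ 0.5475 -0.0969  0.0391] [ 0.4943 -0.1126  0.0255  0.6012  0.0217  0.046 ]
```

```bash
python3 - <<'E'
import cv2
a=cv2.imread("pics/top0.png");b=cv2.imread("pics/side0.png")
cv2.imwrite("pics/t0c.png",cv2.resize(a[160:320,220:430],None,fx=3.6,fy=3.6,interpolation=cv2.INTER_CUBIC))
E
```

```text
(no output)
```

View pics/t0c.png

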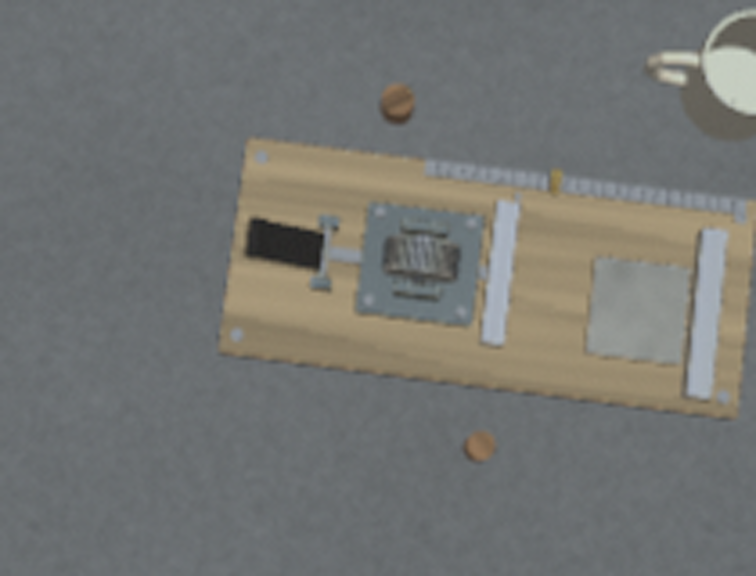

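View pics/side0.png

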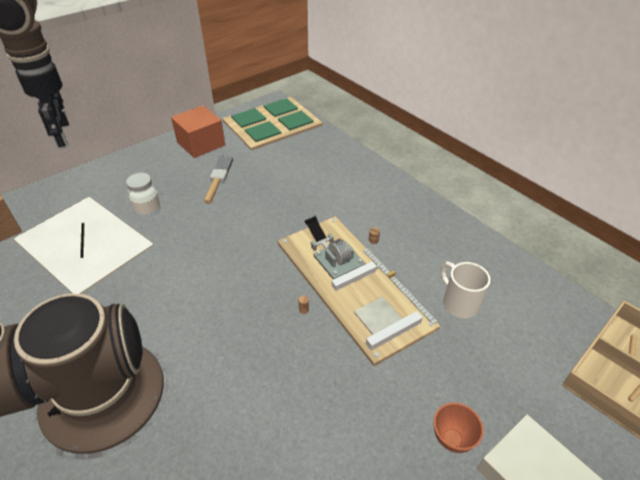

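The top crop shows the bed (crop scale 3.6, origin 220,160). The lever is at about (285,243), the wheel at (421,258), the sliding fence at (500,272), the brass mark at (556,180) and the tile at (638,308). The side view agrees, with the gauge around (350,280) and the corks clear of it. Next I'll fit the gauge frame and the gap between index and mark.

```bash
cat > m.py <<'E'
from h import *
np.set_printoptions(precision=4,suppress=True)
def fit_fence(cam,im,d,y0):
    # bright, unsaturated fence top near world y0
    hsv=cv2.cvtColor(im,cv2.COLOR_RGB2HSV)
    g=im.min(2).astype(float)
    V,U=np.mgrid[:480,:640]
    w=ray_grid(cam,.043)
    m=(abs(w[...,1]-y0)<.03)&(abs(w[...,0]-.549)<.07)&(g>150)
    return m,g,w
def ray_grid(cam,z):
    c=get_calibration(cam);K=np.array(c["camera_matrix"]);T=np.array(c["extrinsics"])
    V,U=np.mgrid[:480,:640]
    D=np.stack([U,V,np.ones_like(U)],-1)@(T[:3,:3]@np.linalg.inv(K)).T;o=T[:3,3]
    return o+D*((z-o[2])/D[...,2:])
E
python3 - <<'E'
from m import *
for c in("top","side"):
    im=cv2.imread(f"pics/{c}0.png")[:,:,::-1].copy()
    hsv=cv2.cvtColor(im,cv2.COLOR_RGB2HSV)
    w=ray_grid(c,.015)
    roi=(abs(w[...,0]-.55)<.15)&(abs(w[...,1]+.09)<.25)
    wood=roi&(hsv[...,1]>60)&(hsv[...,2]>100)
    n,l,st,ce=cv2.connectedComponentsWithStats(wood.astype(np.uint8))
    k=1+np.argmax(st[1:,4]);cn=max(cv2.findContours((l==k).astype(np.uint8),0,1)[0],key=cv2.contourArea)
    P=np.array([w[v,u,:2] for u,v in cn[:,0]],np.float32)*1000
    print(c,"bed",cv2.minAreaRect(P),cv2.boxPoints(cv2.minAreaRect(P)).ravel())
    w=ray_grid(c,.043);m=(im.min(2)>150)&roi
    n,l,st,ce=cv2.connectedComponentsWithStats(m.astype(np.uint8))
    for i in range(1,n):
        if st[i,4]>80:
            print(" bright",st[i],cv2.minAreaRect((w[l==i][:,:2]*1000).astype(np.float32)),im[l==i].mean(0))
    w=ray_grid(c,.030);m=roi&(hsv[...,0]<28)&(hsv[...,1]>125)
    n,l,st,ce=cv2.connectedComponentsWithStats(m.astype(np.uint8))
    for i in range(1,n): 
        if st[i,4]>4: print(" brass?",st[i],w[l==i].mean(0),im[l==i].mean(0))
    save(c+"crop.png",cv2.resize(im[200:290,290:420] if c=="top" else im[210:320,290:420],None,fx=5,fy=5,interpolation=cv2.INTER_CUBIC))
a=cv2.imread("pics/topcrop.png");b=cv2.imread("pics/sidecrop.png")
cv2.imwrite("pics/both.png",cv2.resize(np.vstack([a[:, :],b])[:,:],None,fx=.59,fy=.59))
cv2.imwrite("pics/sidecrop.png",b)
E
```

```text
top bed ((551.870849609375, -91.79432678222656), (396.777587890625, 174.12135314941406), 82.77210998535156) [ 440.5415 -277.653   613.2792 -299.5603  663.2002   94.0644  490.4625
  115.9716]
 bright [418 184  25   8 125] ((681.999755859375, -295.8076477050781), (19.792362213134766, 66.32738494873047), 0.09545077383518219) [188.488 195.36  183.488]
 bright [354 215  10  41 239] ((549.467041015625, -96.81270599365234), (16.422788619995117, 109.83342742919922), 82.7838134765625) [166.4979 173.682  183.2134]
 bright [411 223  11  47 291] ((519.767333984375, -251.8783416748047), (18.07431411743164, 127.38021850585938), 82.66686248779297) [164.0206 171.512  179.701 ]
side bed ((552.254638671875, -94.94668579101562), (404.0409851074219, 185.30331420898438), 82.71251678466797) [ 434.7255 -283.5826  618.532  -307.088   669.7838   93.6893  485.9772
  117.1946]
 bright [ 291  218   99   68 1407] ((561.153076171875, -27.28496551513672), (217.49356079101562, 143.59823608398438), 81.15484619140625) [215.4513 205.8181 173.7321]
 bright [ 339  271   98   75 2648] ((533.0503540039062, -207.73497009277344), (183.02215576171875, 150.09860229492188), 80.26158142089844) [209.7492 205.5744 182.4366]
 bright [457 299  18  19 207] ((659.9862670898438, -318.04400634765625), (48.88579559326172, 30.831937789916992), 22.06415367126465) [177.9179 168.657  153.7633]
 brass? [389 272   5   5  18] [ 0.6185 -0.1442  0.03  ] [164.3333 136.2778  78.4444]
```

View pics/sidecrop.png

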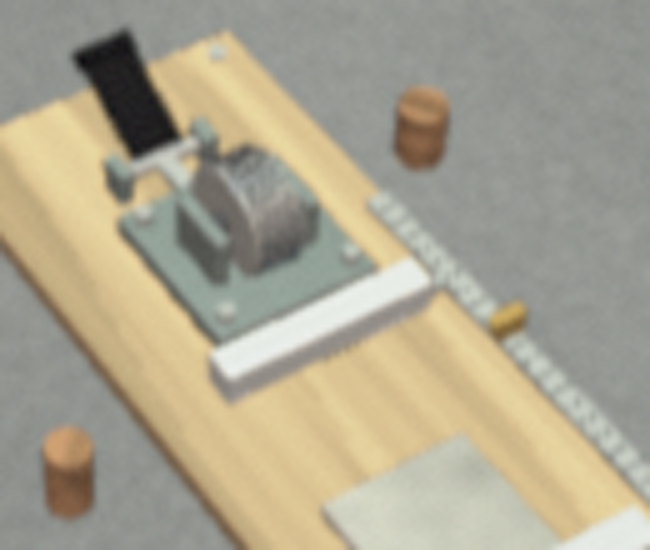

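The side crop shows the brass mark at crop (508,318), the fence's scale end at (425,280) and the wheel at (258,210). The gauge turn is about −7.25°. Next I'll measure mark against fence in gauge coordinates.

```bash
cat >> m.py <<'E'
A=np.deg2rad(-7.25);XG=np.array([np.cos(A),np.sin(A)]);YG=np.array([-np.sin(A),np.cos(A)])
O=np.array([.5500,-.1075])
def gxy(w): return (w[...,:2]-O)@np.stack([XG,YG],1)
def measure(im,c):
    hsv=cv2.cvtColor(np.ascontiguousarray(im),cv2.COLOR_RGB2HSV)
    b=im.astype(float);sat=b[...,0]-b[...,2]   # red-blue
    out={}
    # mark: saturated on scale strip, beyond the bed edge strip
    g=gxy(ray_grid(c,.030));
    m=(abs(g[...,0]-.079)<.012)&(g[...,1]>-.10)&(g[...,1]<.04)
    wt=np.where(m,np.clip(sat-40,0,None),0)
    out["mark"]=(wt[...,None]*g).sum((0,1))/wt.sum()*1000; out["n"]=(wt>0).sum()
    # fence: edge positions in y by profile of brightness(blue channel) at z=.043
    g=gxy(ray_grid(c,.043));m=(abs(g[...,0])<.045)&(g[...,1]>-.09)&(g[...,1]<.045)
    yy=np.arange(-88,43,1.);t=g[m][:,1]*1000;v=b[...,2][m]
    out["prof"]=np.array([np.average(v,weights=np.exp(-.5*((t-y)/1.)**2)+1e-12) for y in yy]);out["yy"]=yy
    return out
E
python3 - <<'E'
from m import *
for c in("top","side"):
    im=cv2.imread(f"pics/{c}0.png")[:,:,::-1].copy()
    o=measure(im,c);print(c,o["mark"],o["n"])
    print({int(y):int(p) for y,p in zip(o["yy"],o["prof"]) if -25<y<40})
    b=im.astype(int);g=gxy(ray_grid(c,.030))*1000
    V,U=np.nonzero((abs(g[...,0]-79)<14)&(abs(g[...,1]+32)<16))
    for v in range(V.min(),V.max()+1): print(v,[(u,b[v,u,0]-b[v,u,2],g[v,u].round().astype(int).tolist()) for u in U[V==v] if b[v,u,0]-b[v,u,2]>30])
    w=proj(c,np.r_[O+.07*YG,.083]);l=proj(c,np.r_[O+.197*YG,.061]);print(w,l)
E
```

```text
top [ 75.5967 -24.6155] 14
{-24: 112, -23: 112, -22: 113, -21: 113, -20: 113, -19: 112, -18: 112, -17: 112, -16: 112, -15: 112, -14: 112, -13: 112, -12: 112, -11: 112, -10: 112, -9: 112, -8: 112, -7: 112, -6: 112, -5: 112, -4: 112, -3: 112, -2: 112, -1: 115, 0: 125, 1: 137, 2: 150, 3: 168, 4: 182, 5: 187, 6: 187, 7: 187, 8: 186, 9: 186, 10: 186, 11: 186, 12: 187, 13: 188, 14: 189, 15: 188, 16: 183, 17: 174, 18: 162, 19: 143, 20: 121, 21: 110, 22: 112, 23: 114, 24: 112, 25: 113, 26: 112, 27: 111, 28: 114, 29: 120, 30: 123, 31: 124, 32: 125, 33: 125, 34: 125, 35: 126, 36: 124, 37: 124, 38: 124, 39: 122}
204 []
205 []
206 []
207 [(np.int64(374), np.int64(45), [83, -24]), (np.int64(375), np.int64(39), [84, -27])]
208 [(np.int64(373), np.int64(47), [80, -22]), (np.int64(374), np.int64(64), [80, -24]), (np.int64(375), np.int64(59), [81, -27])]
209 [(np.int64(373), np.int64(48), [77, -22]), (np.int64(374), np.int64(62), [78, -25]), (np.int64(375), np.int64(51), [78, -27])]
210 [(np.int64(373), np.int64(52), [75, -22]), (np.int64(374), np.int64(63), [75, -25]), (np.int64(375), np.int64(46), 
[... 2374 characters left out ...]
2), np.int64(80), [74, -29]), (np.int64(393), np.int64(70), [76, -30]), (np.int64(394), np.int64(51), [78, -32])]
275 [(np.int64(389), np.int64(83), [67, -28]), (np.int64(390), np.int64(77), [69, -29]), (np.int64(391), np.int64(73), [71, -30]), (np.int64(392), np.int64(67), [72, -32]), (np.int64(393), np.int64(61), [74, -33]), (np.int64(394), np.int64(44), [76, -34])]
276 [(np.int64(390), np.int64(68), [67, -32]), (np.int64(391), np.int64(59), [69, -33]), (np.int64(392), np.int64(46), [71, -34]), (np.int64(393), np.int64(37), [73, -35])]
277 [(np.int64(390), np.int64(49), [65, -34]), (np.int64(391), np.int64(34), [67, -35])]
278 []
279 []
280 []
281 []
[340.6823 242.8272] [311.2969 217.5114]
```

```bash
cat >> m.py <<'E'
from scipy.optimize import minimize
def box(x,y,z): return [(a,b,c) for a in x for b in y for c in z]
def hullfit(img,c,model,p0,roi,S=8):
    """img: soft 0..1 mask; model(p)->gauge points (m); fits p by area-rendered hull"""
    r0,r1,c0,c1=roi;T=img[r0:r1,c0:c1]
    def rend(p):
        q=np.array([proj(c,np.r_[O+g[0]*XG+g[1]*YG,g[2]]) for g in model(p)])
        h=cv2.convexHull(((q-[c0-.5,r0-.5])*S*16).astype(np.int32))
        M=np.zeros(((r1-r0)*S,(c1-c0)*S),np.float32);cv2.fillConvexPoly(M,h,1.,shift=4)
        M=cv2.GaussianBlur(M,(0,0),p[-1]*S if p[-1]>.1 else .8)
        return cv2.resize(M,(c1-c0,r1-r0),interpolation=cv2.INTER_AREA)
    def cost(p):
        R=rend(p);a=np.stack([R.ravel(),np.ones(R.size)],1)
        s,_,_,_=np.linalg.lstsq(a,T.ravel(),rcond=None);return ((a@s-T.ravel())**2).mean()
    r=minimize(cost,p0,method="Nelder-Mead",options=dict(initial_simplex=np.vstack([p0]+[np.array(p0)+d for d in np.diag([.004,.004,.3])])))
    return r.x,r.fun
def mark_model(p): return box((p[0]-.007,p[0]+.007),(p[1]-.004,p[1]+.004),(.015,.032))+[(p[0]-.011,p[1],.032),(p[0]-.011,p[1],.015)]
def fence_model(p): return box((p[0]-.055,p[0]+.055),(p[1],p[1]+.018),(.016,.043))
E
python3 - <<'E'
from m import *
for c in("top","side"):
    im=cv2.imread(f"pics/{c}0.png")[:,:,::-1].astype(float)
    u,v=proj(c,np.r_[O+.076*XG-.026*YG,.025]).round().astype(int)
    rb=im[...,0]-im[...,2]
    for off in (0,):
        print(c,"mark",hullfit(np.clip(rb,0,65 if c=="top" else 75),c,mark_model,[.076,-.026,.6],(v-9,v+(3 if c=="top" else 9),u-9,u+10)))
    u,v=proj(c,np.r_[O+.01*YG,.03]).round().astype(int)
    print(c,"fence",hullfit(np.clip(-rb,-60,20),c,fence_model,[.0,.001,.6],(v-32,v+32,u-34,u+34) if c=="side" else (v-24,v+24,u-10,u+8)))
E
```

```text
top mark (array([ 0.0769, -0.0251,  0.2375]), np.float64(21.710618963973978))Traceback (most recent call last):
  File "<stdin>", line 9, in <module>
  File "m.py", line 47, in hullfit
    r=minimize(cost,p0,method="Nelder-Mead",options=dict(initial_simplex=np.vstack([p0]+[np.array(p0)+d for d in np.diag([.004,.004,.3])])))
    res = _minimize_neldermead(fun, x0, args, callback, bounds=bounds,
                               **options)
    fxr = func(xr)
    fx = function(np.copy(x), *(wrapper_args + args))
  File "m.py", line 45, in cost
    R=rend(p);a=np.stack([R.ravel(),np.ones(R.size)],1)
  File "m.py", line 39, in rend
    q=np.array([proj(c,np.r_[O+g[0]*XG+g[1]*YG,g[2]]) for g in model(p)])
                ~~~~^^^^^^^^^^^^^^^^^^^^^^^^^^^^^^^^^
  File "h.py", line 9, in proj
    c=get_calibration(cam);K=np.array(c["camera_matrix"]);T=np.linalg.inv(np.array(c["extrinsics"]))
ValueError: time passes only in moves, steps and waits
```

```bash
sed -i 's/^from bench import.*/&\nimport functools\nget_calibration=functools.lru_cache(get_calibration)/' h.py
cat > fit.py <<'E'
from m import *
def fits(c,im,mark=True,yf=.001):
    im=im.astype(float);rb=im[...,0]-im[...,2]
    if mark:
        u,v=proj(c,np.r_[O+.076*XG-.026*YG,.025]).round().astype(int)
        print(c,"mark",hullfit(np.clip(rb,0,65 if c=="top" else 75),c,mark_model,[.076,-.026,.6],(v-9,v+(3 if c=="top" else 9),u-9,u+10)))
    u,v=proj(c,np.r_[O+(yf+.009)*YG,.03]).round().astype(int)
    print(c,"fence",hullfit(np.clip(-rb,-60,20),c,fence_model,[.0,yf,.6],(v-22,v+22,u-28,u+28) if c=="side" else (v-24,v+24,u-10,u+8)))
E
python3 - <<'E'
from fit import *
s=get_state();print(s["clock"])
for c in("top","side"): fits(c,cv2.imread(f"pics/{c}0.png")[:,:,::-1])
# move plan: tool to above wheel
w=np.r_[O+.07*YG,.12+.008]; R=np.array(s["tcp_rot"]);print("tool shift",R.T@(w-s["eef_pos"]),"yaw turn deg",np.rad2deg(np.arctan2(YG[1],YG[0])-np.arctan2(R[1,0],R[0,0])))
E
```

```text
0.9
top mark (array([ 0.0769, -0.0251,  0.2375]), np.float64(21.710618963973978))
top fence (array([-0.0005,  0.0007,  0.2463]), np.float64(423.8935267394993))
side mark (array([ 0.067 , -0.0263,  3.6175]), np.float64(247.0290025516755))
side fence (array([ 0.0129,  0.019 , -0.6174]), np.float64(594.7566139887479))
tool shift [-0.5366 -0.3644  0.1113] yaw turn deg -76.69310449552725
```

```bash
python3 -m pendant '[[-0.24,-0.165,0,0,0,0,-1],[-0.24,-0.165,0,0,0,0,-1],[-0.24,-0.165,0,0,0,0,-1],[-0.24,-0.165,0,0,0,0,-1],[-0.24,-0.165,0,0,0,0,-1]]'; python3 -m pendant '[[-0.24,-0.165,0,0,0,0,-1],[-0.24,-0.165,0,0,0,0,-1],[-0.24,-0.165,0,0,0,0,-1],[-0.24,-0.165,0,0,0,0,-1],[-0.24,-0.165,0,0,0,0,-1]]'; python3 -m pendant '[[0,0,0,0,0,1,-1],[0,0,0,0,0,1,-1],[0,0,0,0,0,1,-1],[0,0,0,0,0,1,-1],[0,0,0,0,0,1,-1]]';python3 -m pendant '[[0,0,0,0,0,1,-1],[0,0,0,0,0,1,-1],[0,0,0,0,0,1,-1],[0,0,0,0,0,1,-1],[0,0,0,0,0,1,-1]]';python3 -m pendant '[[0,0,0,0,0,1,-1],[0,0,0,0,0,1,-1],[0,0,0,0,0,1,-1],[0,0,0,0,0,1,-1],[0,0,0,0,0,1,-1]]'
python3 -m pendant '[[0,0,0,0,0,1,-1],[0,0,0,0,0,1,-1],[0,0,0,0,0,1,-1],[0,0,0,0,0,1,-1],[0,0,0,0,0,0.2,-1]]'
cat > st.py <<'E'
from m import *
def st(gx=0,gy=.07,z=None):
    s=get_state();R=np.array(s["tcp_rot"]);p=np.array(s["eef_pos"])
    print("t",s["clock"],"gauge TCP mm",gxy(p)*1000,"tip z",(p+.008*R[:,2])[2]*1000,"F",np.array(s["contact_force"]),"w",s["grip_width"])
    print("tool x vs YG deg",np.rad2deg(np.arctan2(R[1,0],R[0,0])-np.arctan2(YG[1],YG[0])),"z",R[:,2],"q",np.array(s["qpos"]))
    w=np.r_[O+gx*XG+gy*YG,(z if z else .1)+.008];print("shift units",R.T@(w-p)/.2)
E
python3 -c "from st import *;st()"
```

```text
clock: 1.52
eef_pos: [0.3519, 0.2512, 0.2395]
tcp_rot: [[-0.936, 0.351, 0.001], [0.351, 0.936, 0.0], [-0.001, 0.001, -1.0]]
contact_force: [0.9, 0.8, 0.1]
grip_width: -0.0002
grip_force: 0.0
clock: 2.15
eef_pos: [0.5188, 0.0122, 0.2395]
tcp_rot: [[-0.936, 0.351, 0.001], [0.351, 0.936, 0.0], [-0.001, 0.0, -1.0]]
contact_force: [1.6, 1.0, -0.3]
grip_width: 0.0003
grip_force: 0.0
clock: 2.78
eef_pos: [0.5179, 0.014, 0.2393]
tcp_rot: [[-0.758, 0.652, 0.0], [0.652, 0.758, -0.0], [-0.0, 0.0, -1.0]]
contact_force: [0.2, 0.1, 0.9]
grip_width: -0.0001
grip_force: 0.0
clock: 3.4
eef_pos: [0.5179, 0.014, 0.2393]
tcp_rot: [[-0.49, 0.872, 0.0], [0.872, 0.49, -0.0], [-0.0, 0.0, -1.0]]
contact_force: [-0.6, 0.2, -0.3]
grip_width: 0.0
grip_force: 0.0
clock: 4.03
eef_pos: [0.5179, 0.014, 0.2393]
tcp_rot: [[-0.162, 0.987, 0.0], [0.987, 0.162, -0.0], [-0.0, 0.0, -1.0]]
contact_force: [-0.2, -0.3, -0.5]
grip_width: 0.0001
grip_force: 0.0
clock: 4.65
eef_pos: [0.5179, 0.014, 0.2393]
tcp_rot: [[0.128, 0.992, 0.0], [0.992, -0.128, -0.0], [-0.0, 0.0, -1.0]]
contact_force: [0.1, -0.0, -0.2]
grip_width: -0.0003
grip_force: 0.0
t 4.65 gauge TCP mm [-47.1856 116.5019] tip z 231.31303170190586 F [ 0.1339 -0.0132 -0.2121] w -0.00031205644010567094
tool x vs YG deg -0.10726386684021492 z [ 0. -0. -1.] q [ 0.0271  0.1127 -0.0545  1.4036 -0.      1.7263]
shift units [-0.2321  0.2363  0.6566]
```

```bash
python3 -m pendant '[[-0.068,0.059,0.18,0,0,0,-1],[-0.068,0.059,0.18,0,0,0,-1],[-0.068,0.059,0.18,0,0,0,-1],[-0.068,0.059,0.18,0,0,0,-1],[0,0,0,0,0,0,-1]]' ; python3 -c "from st import *;st(0,.062,.08)
for c in ('top','side'):
    im,d=read_camera(c);save(c+'1.png',im)
a=cv2.imread('pics/top1.png')[190:280,280:400];b=cv2.imread('pics/side1.png')[190:280,280:400]
cv2.imwrite('pics/ab1.png',cv2.resize(np.hstack([a,b]),None,fx=3.3,fy=3.3,interpolation=2))"
```

```text
clock: 5.28
eef_pos: [0.5565, -0.0467, 0.0927]
tcp_rot: [[0.129, 0.992, -0.005], [0.992, -0.129, 0.0], [-0.0, -0.005, -1.0]]
contact_force: [-0.9, 0.5, -0.3]
grip_width: -0.0
grip_force: 0.0
t 5.275 gauge TCP mm [-1.2369 61.1677] tip z 84.66251849638063 F [-0.8808  0.5377 -0.3267] w -4.9666237320423135e-05
tool x vs YG deg -0.14688939778415472 z [-0.0046  0.0001 -1.    ] q [-0.0835  0.2311 -0.2368  1.1076 -0.0003  1.6164]
shift units [0.0042 0.0063 0.0233]
```

View pics/ab1.png

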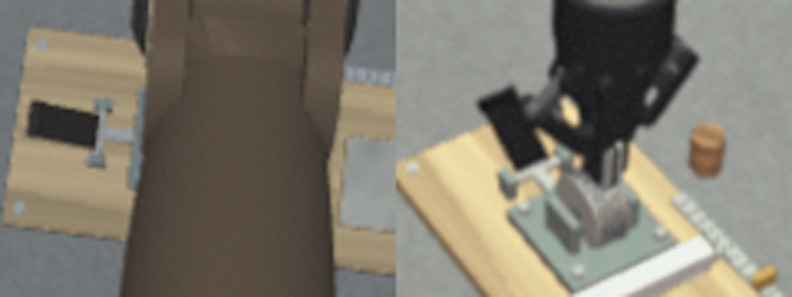

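The side view (right half) shows the shut fingertips just above the wheel crown, centred between the cheeks. Now I'll press and check the force.

```bash
python3 -m pendant '[[0.0,0.005,0.015,0,0,0,-1],[0,0,0.01,0,0,0,-1],[0,0,0,0,0,0,-1]]' ; python3 -c "from st import *;st(0,.062,.08)"
```

```text
clock: 5.75
eef_pos: [0.5591, -0.0458, 0.091]
tcp_rot: [[0.128, 0.992, 0.001], [0.992, -0.128, 0.0], [0.0, 0.001, -1.0]]
contact_force: [1.5, 1.3, 1.1]
grip_width: 0.0002
grip_force: 0.6
t 5.75 gauge TCP mm [ 1.2414 62.3991] tip z 83.01574052124501 F [1.519  1.272  1.0633] w 0.00021847142224076715
tool x vs YG deg -0.07588784330169933 z [ 0.0014  0.0002 -1.    ] q [-0.0818  0.2319 -0.2395  1.0981  0.0003  1.6169]
shift units [-0.002  -0.0062  0.0151]
```

```bash
python3 -m pendant '[[0,-0.003,0.015,0,0,0,-1],[0,0,0,0,0,0,-1],[0,0,0,0,0,0,-1]]' ; python3 -c "from st import *;st(0,.062,.08)"; python3 -m pendant '[[0.02,0,0,0,0,0,-1],[0.02,0,0,0,0,0,-1],[0.02,0,0,0,0,0,-1],[0.02,0,0,0,0,0,-1],[0,0,0,0,0,0,-1]]' ; python3 -c "from st import *;st(0,.062,.08)"
```

```text
clock: 6.12
eef_pos: [0.559, -0.046, 0.0882]
tcp_rot: [[0.128, 0.992, 0.002], [0.992, -0.128, 0.0], [0.0, 0.002, -1.0]]
contact_force: [1.5, 0.5, 5.6]
grip_width: 0.0002
grip_force: 2.6
t 6.125 gauge TCP mm [ 1.1738 62.1698] tip z 80.16551877268076 F [1.536  0.5151 5.6075] w 0.00024305473081198456
tool x vs YG deg -0.1027256980805511 z [ 0.0022  0.0001 -1.    ] q [-0.0822  0.2327 -0.245   1.0909  0.0003  1.6169]
shift units [-0.0009 -0.0059  0.0008]
clock: 6.75
eef_pos: [0.561, -0.0302, 0.0882]
tcp_rot: [[0.128, 0.992, 0.002], [0.992, -0.128, -0.001], [-0.0, 0.002, -1.0]]
contact_force: [0.6, -0.4, 5.0]
grip_width: -0.0001
grip_force: 2.7
t 6.75 gauge TCP mm [ 1.2027 78.0452] tip z 80.1709115924571 F [ 0.5909 -0.3988  4.9577] w -9.120403713386089e-05
tool x vs YG deg -0.09951810764028442 z [ 0.0021 -0.0005 -1.    ] q [-0.0536  0.2344 -0.2428  1.0915 -0.0004  1.6455]
shift units [-0.0802 -0.0059  0.0009]
```

```bash
python3 -m pendant '[[0,0,-0.03,0,0,0,-1],[-0.08,0,0,0,0,0,-1],[0,0,0,0,0,0,-1]]' ; cat > fe.py <<'E'
from m import *
def edge(im,lo=.005,hi=.045):
    b=im.astype(float);g=gxy(ray_grid("side",.043));m=(g[...,0]>lo)&(g[...,0]<hi)&(g[...,1]>-.06)&(g[...,1]<.03)
    t=g[m][:,1]*1000;v=b[...,2][m];yy=np.arange(-58,28,.5)
    p=np.array([np.average(v,weights=np.exp(-.5*((t-y)/.8)**2)+1e-12) for y in yy])
    # fence-top = bright window 18 mm: best centre
    k=[np.abs(yy-y)<9 for y in yy];c=yy[np.argmax([p[a].mean()-p[(np.abs(yy-y)<14)&~a].mean() if y>-44 and y<16 else -1e9 for a,y in zip(k,yy)])]
    hi_=np.median(p[np.abs(yy-c)<5]);lo1=p[(yy<c-11.5)&(yy>c-14)].mean();lo2=p[(yy>c+11.5)&(yy<c+14)].mean()
    def cr(sl,th): y,q=yy[sl],p[sl];i=np.nonzero(np.diff(np.sign(q-th)))[0];return y[i]
    return c,cr((yy<c)&(yy>c-14),(hi_+lo1)/2),cr((yy>c)&(yy<c+14),(hi_+lo2)/2)
E
python3 - <<'E'
from fe import *
print(edge(cv2.imread("pics/side0.png")[:,:,::-1]))
im,d=read_camera("side");save("side2.png",im);print(edge(im))
from st import *;st(0,.062,.08)
E
```

```text
clock: 7.12
eef_pos: [0.5574, -0.0473, 0.0928]
tcp_rot: [[0.13, 0.992, -0.001], [0.992, -0.13, -0.0], [-0.0, -0.001, -1.0]]
contact_force: [-0.2, 0.0, -0.4]
grip_width: -0.0004
grip_force: 0.0
(np.float64(8.5), array([-0.5]), array([17.5]))
(np.float64(1.5), array([-8.5]), array([10.5]))
t 7.175 gauge TCP mm [-0.2305 61.1068] tip z 84.78480191664322 F [-0.4434 -0.2304 -0.1047] w 3.184677815638709e-05
tool x vs YG deg -0.19134878249606757 z [-0.0013  0.0001 -1.    ] q [-0.0838  0.2302 -0.2376  1.1043 -0.      1.6168]
shift units [0.0045 0.0012 0.0239]
```

```bash
python3 -m pendant '[[0,0,0.03,0,0,0,-1],[0,0,0,0,0,0,-1],[0,0,0,0,0,0,-1]]' ; python3 -m pendant '[[0.02,0,0,0,0,0,-1],[0.02,0,0,0,0,0,-1],[0.02,0,0,0,0,0,-1],[0.02,0,0,0,0,0,-1],[0,0,0,0,0,0,-1]]' ; python3 -m pendant '[[0,0,-0.03,0,0,0,-1],[-0.08,0,0,0,0,0,-1],[0,0,0,0,0,0,-1],[0,0,0.03,0,0,0,-1],[0,0,0,0,0,0,-1]]' ; python3 -m pendant '[[0.02,0,0,0,0,0,-1],[0.02,0,0,0,0,0,-1],[0.02,0,0,0,0,0,-1],[0.02,0,0,0,0,0,-1],[0,0,0,0,0,0,-1]]' ;python3 -m pendant '[[0,0,-0.04,0,0,0,-1],[-0.08,0,0,0,0,0,-1],[0,0,0,0,0,0,-1]]' 
python3 - <<'E'
from fe import *
im,d=read_camera("side");save("side3.png",im);print(edge(im))
cv2.imwrite('pics/s3c.png',cv2.resize(cv2.imread('pics/side3.png')[240:320,330:430],None,fx=7,fy=7,interpolation=cv2.INTER_CUBIC))
from st import *;st(0,.062,.08)
E
```

```text
clock: 7.55
eef_pos: [0.5582, -0.0462, 0.0877]
tcp_rot: [[0.128, 0.992, 0.0], [0.992, -0.128, -0.001], [-0.001, 0.001, -1.0]]
contact_force: [-2.0, -1.1, 6.0]
grip_width: 0.0002
grip_force: 2.9
clock: 8.18
eef_pos: [0.5603, -0.0297, 0.0877]
tcp_rot: [[0.127, 0.992, 0.0], [0.992, -0.127, 0.0], [0.0, 0.0, -1.0]]
contact_force: [-1.3, 0.4, 5.8]
grip_width: -0.0001
grip_force: 2.9
clock: 8.8
eef_pos: [0.5583, -0.0464, 0.0873]
tcp_rot: [[0.128, 0.992, 0.0], [0.992, -0.128, -0.001], [-0.001, 0.001, -1.0]]
contact_force: [-0.5, -1.2, 6.5]
grip_width: 0.0003
grip_force: 3.1
clock: 9.43
eef_pos: [0.5604, -0.0298, 0.0877]
tcp_rot: [[0.128, 0.992, 0.001], [0.992, -0.128, 0.0], [0.0, 0.001, -1.0]]
contact_force: [-1.1, 1.0, 6.7]
grip_width: -0.0
grip_force: 2.9
clock: 9.8
eef_pos: [0.5577, -0.0472, 0.0949]
tcp_rot: [[0.13, 0.992, -0.001], [0.992, -0.13, -0.0], [-0.0, -0.001, -1.0]]
contact_force: [0.4, 0.2, -0.2]
grip_width: -0.0002
grip_force: 0.0
(np.float64(-16.0), array([-25.5]), array([-7.]))
t 9.85 gauge TCP mm [-0.0186 61.178 ] tip z 86.86034641274279 F [ 0.2284 -0.3261  0.4865] w 0.00028901678092190176
tool x vs YG deg -0.18740275983210414 z [-0.0009  0.0002 -1.    ] q [-0.0838  0.2292 -0.2342  1.1083  0.0001  1.6168]
shift units [0.0041 0.0001 0.0343]
```

View pics/s3c.png

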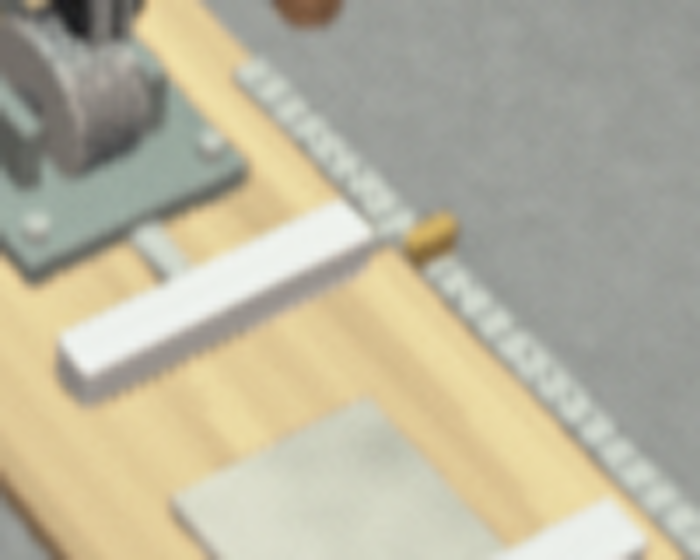

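```bash
cat > mk.py <<'E'
from m import *
def mk(im,c,tl=.004,sink=0):
    b=im.astype(float);rb=np.clip(b[...,0]-b[...,2],0,70)
    g=gxy(ray_grid(c,.015));u,v=proj(c,np.r_[O+.077*XG-.026*YG,.025]).round().astype(int)
    r0,r1,c0,c1=v-10,v+11,u-11,u+12;S=8
    M=(g[...,0]>.0675)[r0:r1,c0:c1];T=rb[r0:r1,c0:c1]
    def rend(p):
        x,y,bl=p
        pts=box((x-.007,x+.007),(y-.004,y+.004),(.015,.032))+[(x-.007-tl,y,.032),(x-.007-tl,y,.015)]
        q=np.array([proj(c,np.r_[O+k[0]*XG+k[1]*YG,k[2]]) for k in pts])
        h=cv2.convexHull(((q-[c0-.5,r0-.5])*S*16).astype(np.int32))
        m=np.zeros(((r1-r0)*S,(c1-c0)*S),np.float32);cv2.fillConvexPoly(m,h,1.,shift=4)
        return cv2.resize(cv2.GaussianBlur(m,(0,0),np.clip(bl,.2,1.2)*S),(c1-c0,r1-r0),interpolation=cv2.INTER_AREA)
    def cost(p):
        R=rend(p)[M];a=np.stack([R,np.ones(R.size)],1);s=np.linalg.lstsq(a,T[M],rcond=None)[0]
        return ((a@s-T[M])**2).mean()
    p0=[.077,-.026,.6];r=minimize(cost,p0,method="Nelder-Mead",options=dict(initial_simplex=np.vstack([p0]+[np.array(p0)+d for d in np.diag([.003,.003,.2])])))
    return r.x,r.fun
E
python3 - <<'E'
from mk import *
L=lambda n:cv2.imread(f"pics/{n}.png")[:,:,::-1].copy()
for n,c in(("top0","top"),("side0","side"),("side1","side"),("side3","side")):
    print(n,mk(L(n),c),mk(L(n),c,.006)[0])
im=L("side3").astype(int);
# along nose line gx 57..66 at z=.038: brightness profile in y
from scipy.ndimage import map_coordinates
def line(im,gx,z,ys): 
    q=np.array([proj("side",np.r_[O+gx*XG+y*YG,z]) for y in ys]);return map_coordinates(im.astype(float),[q[:,1],q[:,0]],order=1)
ys=np.arange(-.04,-.008,.002)
for gx in(.057,.059,.061,.063): print(gx,[(int(1000*y),int(a),int(r)) for y,a,r in zip(ys,line(im[...,2],gx,.038,ys),line(im[...,0],gx,.038,ys))])
E
```

```text
top0 (array([ 0.0766, -0.0251,  0.2419]), np.float64(66.11969405445916)) [ 0.0766 -0.0251  0.416 ]
side0 (array([ 0.0759, -0.0234,  0.7708]), np.float64(113.14966559843822)) [ 0.0764 -0.0234  0.7564]
side1 (array([ 0.0759, -0.0235,  0.7294]), np.float64(121.98730785037304)) [ 0.0765 -0.0234  0.7144]
side3 (array([ 0.0759, -0.0235,  0.7772]), np.float64(75.7544955295636)) [ 0.0763 -0.0234  0.7413]
0.057 [(-40, 109, 158), (-38, 97, 153), (-36, 101, 157), (-33, 106, 162), (-31, 122, 171), (-29, 133, 172), (-27, 145, 167), (-25, 155, 167), (-23, 170, 178), (-21, 181, 187), (-19, 182, 192), (-17, 173, 183), (-15, 171, 180), (-13, 171, 180), (-11, 170, 178), (-9, 160, 167)]
0.059 [(-40, 106, 148), (-38, 78, 135), (-36, 73, 136), (-33, 83, 147), (-31, 98, 160), (-29, 124, 168), (-27, 142, 168), (-25, 158, 169), (-23, 175, 181), (-21, 191, 195), (-19, 188, 194), (-17, 180, 185), (-15, 178, 184), (-13, 183, 189), (-11, 183, 189), (-9, 179, 184)]
0.061 [(-40, 117, 156), (-38, 78, 137), (-36, 64, 134), (-33, 73, 151), (-31, 87, 167), (-29, 108, 181), (-27, 138, 183), (-25, 162, 182), (-23, 180, 188), (-21, 195, 199), (-19, 191, 196), (-17, 184, 188), (-15, 182, 185), (-13, 189, 194), (-11, 196, 201), (-9, 191, 197)]
0.063 [(-40, 124, 161), (-38, 80, 139), (-36, 65, 138), (-33, 69, 151), (-31, 86, 180), (-29, 103, 195), (-27, 128, 200), (-25, 159, 197), (-23, 188, 200), (-21, 196, 202), (-19, 197, 201), (-17, 187, 191), (-15, 185, 189), (-13, 194, 199), (-11, 198, 204), (-9, 194, 199)]
```

The crop shows the index nose at about (385,240), close to the mark tip at (408,248). The two views still disagree by about 3 mm, so I'll back off toward the lever to clear the top view.

```bash
python3 -m pendant '[[0,0,-0.06,0,0,0,-1],[0.22,0,0,0,0,0,-1],[0.22,0,0,0,0,0,-1],[0.2,0,0,0,0,0,-1],[0,0,0,0,0,0,-1]]'
python3 - <<'E'
from mk import *
from fe import edge
im,d=read_camera("top");save("top4.png",im);im2,d2=read_camera("side");save("side4.png",im2)
print("mark",mk(im,"top"),mk(im2,"side"))
for lo,hi in((-.045,-.02),(-.02,.02),(.02,.05)): print("side edges",edge(im2,lo,hi))
g=gxy(ray_grid("top",.043))
for lo,hi in((-.045,-.02),(-.02,.02),(.02,.05)):
    m=(g[...,0]>lo)&(g[...,0]<hi)&(abs(g[...,1]+.017)<.03);t=g[m][:,1]*1000;v=im[...,2][m].astype(float);yy=np.arange(-40,6,.5)
    p=np.array([np.average(v,weights=np.exp(-.5*((t-y)/.8)**2)+1e-12) for y in yy]);th=150
    print("top edges",yy[:-1][np.diff(np.sign(p-th))!=0],p.max(),p[:8].mean(),p[-8:].mean())
a=cv2.imread("pics/top4.png")[192:250,330:410];cv2.imwrite("pics/t4c.png",cv2.resize(a,None,fx=9,fy=9,interpolation=cv2.INTER_CUBIC))
from st import *;st(0,.188,.07)
E
```

```text
clock: 10.48
eef_pos: [0.5749, 0.0834, 0.1079]
tcp_rot: [[0.124, 0.992, 0.001], [0.992, -0.124, 0.0], [0.001, 0.001, -1.0]]
contact_force: [-0.1, -0.0, -0.4]
grip_width: 0.0002
grip_force: 0.0
mark (array([ 0.0765, -0.0251,  0.2361]), np.float64(75.2054750168528)) (array([ 0.0761, -0.0232,  0.7433]), np.float64(72.99388836315038))
side edges (np.float64(-16.0), array([-25.5]), array([-7.]))
side edges (np.float64(-16.0), array([-25.5]), array([-7.]))
side edges (np.float64(-16.0), array([-25.5]), array([-7.]))
top edges [-23.5  -6. ] 199.9501443702367 120.90143257515476 120.60337730512258
top edges [-24.  -6.] 200.83249618433476 120.38716346086173 129.71128557789552
top edges [-23.5  -6. ] 200.59662273516898 117.95766731815331 115.96171724282196
t 10.575 gauge TCP mm [  0.5674 190.2981] tip z 99.72273755560694 F [-0.2782  0.6889  0.3313] w 0.00015424536926691418
tool x vs YG deg -0.043582968947015466 z [ 0.0002 -0.0003 -1.    ] q [ 0.1406  0.2593 -0.1662  1.1451 -0.0003  1.8387]
shift units [-0.0115 -0.0029  0.1486]
```

View pics/t4c.png

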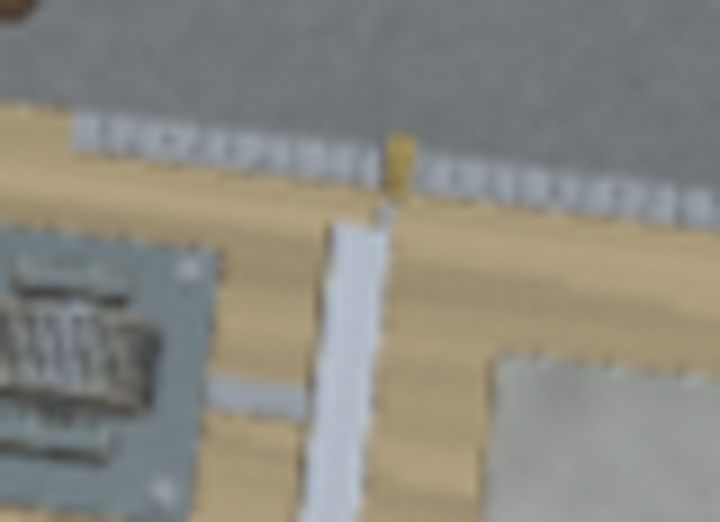

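The top crop puts the nose at (383,213) and the mark at (400,165). Following the gauge-x slant, about 3 mm of travel is left, so I'll settle the side-view bias with a few checks.

```bash
python3 - <<'E'
import mk as Q
from mk import *
L=lambda n:cv2.imread(f"pics/{n}.png")[:,:,::-1].copy()
src=open("mk.py").read()
for clip in(30,45,100):
    ns={};exec(src.replace("0,70)","0,%d)"%clip),ns)
    print(clip,"top",ns["mk"](L("top4"),"top")[0],"side",ns["mk"](L("side4"),"side")[0])
# calibration check: tile(top z .023) y-extent and fixed fence in both views
for c in("top","side"):
    im=L(c+"0" if c=="side" else "top4");rb=im[...,0].astype(float)-im[...,2]
    for z,(xl,xh),(yl,yh) in((.023,(-.02,.02),(-.095,-.04)),(.023,(-.02,.02),(-.155,-.11)),(.043,(-.04,.04),(-.185,-.12))):
        g=gxy(ray_grid(c,z));m=(g[...,0]>xl)&(g[...,0]<xh)&(g[...,1]>yl)&(g[...,1]<yh);t=g[m][:,1]*1000;yy=np.arange(yl*1000+2,yh*1000-2,.5)
        for nm,ch in(("rb",rb),("B",im[...,2].astype(float))):
            p=np.array([np.average(ch[m],weights=np.exp(-.5*((t-y)/.8)**2)+1e-12) for y in yy])
            d=np.diff(p);i=np.argsort(-abs(d))[:1];print(c,z,nm,"max slope up",yy[d.argmax()],d.max().round(1),"down",yy[d.argmin()],d.min().round(1))
for c in("top","side"):
    im,d=read_camera(c);q=[]
    for nm,p in(("fence",(0,-.015,.043)),("fenceend",(.045,-.015,.043)),("mark",(.077,-.025,.032)),("bed",(.0,-.045,.015)),("tile",(0,-.1,.023)),("bed2",(.05,-.06,.015))):
        u,v=proj(c,np.r_[O+p[0]*XG+p[1]*YG,p[2]]).round().astype(int);m=np.zeros((480,640),bool);m[v-1:v+2,u-1:u+2]=1
        P=pts(c,d,m);print(c,nm,np.median(P[:,2])*1000,(P[:,2]*1000).round())
E
```

```text
30 top [ 0.0767 -0.0252  0.15  ] side [ 0.0763 -0.0233  1.0289]
45 top [ 0.0767 -0.0251  0.1324] side [ 0.0759 -0.0235  0.7207]
100 top [ 0.0765 -0.0251  0.2361] side [ 0.0761 -0.0232  0.7613]
top 0.023 rb max slope up -62.5 5.8 down -49.5 -0.2
top 0.023 B max slope up -59.5 4.2 down -62.0 -8.2
top 0.023 rb max slope up -142.0 6.6 down -134.5 -5.0
top 0.023 B max slope up -134.5 6.4 down -142.0 -15.8
top 0.043 rb max slope up -177.5 6.3 down -156.0 -6.7
top 0.043 B max slope up -156.0 10.3 down -137.5 -15.7
side 0.023 rb max slope up -63.5 5.9 down -72.0 -0.4
side 0.023 B max slope up -72.0 0.6 down -63.5 -3.7
side 0.023 rb max slope up -133.5 1.9 down -151.5 -1.7
side 0.023 B max slope up -153.0 10.3 down -133.0 -5.7
side 0.043 rb max slope up -143.5 4.1 down -171.5 -6.4
side 0.043 B max slope up -163.0 10.4 down -143.5 -7.0
top fence 43.08890183798897 [45. 37. 44. 46. 40. 43. 43. 46. 43.]
top fenceend 43.4717618362761 [38. 45. 40. 48. 46. 43. 41. 46. 41.]
top mark 31.744047291875965 [39. 30. 32. 36. 30. 29. 31. 40. 33.]
top bed 17.468861903639166 [18. 19. 19. 14. 17. 17. 15. 19. 12.]
top tile 24.483419465736176 [25. 29. 26. 25. 19. 19. 23. 19. 24.]
top bed2 15.706400849014646 [18. 16. 16. 13. 16. 17. 15. 14. 12.]
side fence 43.05301298133368 [43. 41. 43. 43. 43. 44. 44. 43. 46.]
side fenceend 43.81176240427631 [44. 44. 43. 44. 44. 42. 46. 42. 45.]
side mark 33.45821257296156 [33. 34. 35. 34. 33. 32. 34. 31. 32.]
side bed 15.407417755022745 [14. 13. 15. 17. 16. 17. 15. 16. 13.]
side tile 24.778059684341546 [25. 26. 23. 24. 27. 22. 25. 25. 27.]
side bed2 15.109323319064782 [15. 14. 16. 14. 15. 16. 15. 16. 15.]
```

```bash
python3 - <<'E'
from mk import *
L=lambda n:cv2.imread(f"pics/{n}.png")[:,:,::-1].copy()
src=open("mk.py").read()
for zb in(15,18,21,24,27):
  for tl in (.002,.004):
    ns={};exec(src.replace(".015,.032)",".%03d,.032)"%zb).replace("y,.015)]","y,.%03d)]"%zb).replace("0,70)","0,60)"),ns)
    a=ns["mk"](L("top4"),"top",tl);b=ns["mk"](L("side4"),"side",tl)
    print(zb,tl,"top",a[0][:2]*1000,round(a[1],1),"side",b[0][:2]*1000,round(b[1],1))
im=L("side4").astype(int);u,v=proj("side",np.r_[O+.077*XG-.026*YG,.025]).round().astype(int)
print(u,v);print((im[...,0]-im[...,2])[v-7:v+8,u-8:u+9]);print(im[v-7:v+8,u-8:u+9,0])
E
```

```text
15 0.002 top [ 76.5471 -25.1434] 73.8 side [ 75.6489 -23.3884] 68.8
15 0.004 top [ 76.612 -25.332] 73.3 side [ 75.8532 -23.4943] 66.6
18 0.002 top [ 76.0647 -25.1519] 73.4 side [ 74.7036 -24.1123] 71.7
18 0.004 top [ 76.4083 -25.1439] 72.3 side [ 75.3825 -24.0764] 67.2
21 0.002 top [ 75.7501 -24.9041] 74.1 side [ 74.1845 -24.7765] 79.7
21 0.004 top [ 76.1336 -24.8309] 71.9 side [ 74.5206 -24.9857] 75.1
24 0.002 top [ 75.4525 -24.7238] 76.6 side [ 73.3059 -25.9055] 91.4
24 0.004 top [ 76.181  -24.7513] 72.5 side [ 73.3318 -25.8265] 89.2
27 0.002 top [ 75.0837 -24.5258] 77.9 side [ 71.9061 -26.8769] 108.1
27 0.004 top [ 76.0268 -24.5293] 73.2 side [ 72.8436 -26.6049] 101.7
392 274
[[  5   5   2   1   2   0   2   2   2   2   1   2   1   1   3   2   2]
 [  5   5   4   2   2   1   1   0   3   2   2   1   0   2   2   2   3]
 [  6   5   4   3   4   3   1   4   9  13   7   1   1   3   2   2   2]
 [  3   4   5   4   4   5  10  26  45  55  34   9   2   1   1   2   2]
 [  6   3   6   6  12  25  45  69  87  93  72  28   4   2   1   2   2]
 [  8   4   5  12  32  68  85 100 104 103  83  32   4   1
[... 1019 characters left out ...]
197 202 201 197 197 205 206 201 179 150 150 151 154 154 154]
 [180 180 172 185 202 210 208 200 185 166 152 142 147 151 149 151 151]
 [160 160 160 172 185 194 184 170 152 134 131 135 145 149 148 150 152]
 [174 188 177 161 157 160 146 136 135 135 140 140 145 148 148 148 152]
 [211 217 206 174 142 131 129 135 144 158 166 152 146 146 149 151 153]
 [226 226 224 204 166 133 138 158 177 184 185 163 152 150 150 149 153]
 [229 227 226 224 202 161 155 180 190 182 185 182 171 157 150 150 152]
 [233 228 226 226 223 198 173 174 179 185 192 200 191 168 155 148 148]
 [234 232 229 227 225 222 198 172 166 191 203 203 197 178 166 154 146]
 [233 234 232 229 227 226 223 198 172 179 193 190 198 193 186 170 154]]
```

```bash
python3 - <<'E'
from m import *
for u,v in((392,271.83),(391,272.3),(390,272.8)): print(gxy(ray("side",u,v,.032))*1000)
L=lambda n:cv2.imread(f"pics/{n}.png")[:,:,::-1].astype(int)
im=L("top4");u,v=proj("top",np.r_[O+.07*XG-.025*YG,.032]).round().astype(int);print(u,v)
print((im[...,0]-im[...,2])[v-6:v+8,u-7:u+7]);print(im[v-6:v+8,u-7:u+7,2]);g=gxy(ray_grid("top",.032))*1000;print(g[v-6:v+8,u].round(1).tolist(),g[v,u-7:u+7].round(1).tolist())
E
```

```text
[ 76.9699 -25.3034]
[ 74.1963 -25.2507]
[ 71.3729 -25.2695]
374 212
[[ -6  -8  -7  -6  -6  -6   3   8   4  -4  -6  -7  -6  -6]
 [ -9  -8  -8  -7  -7  -3  33  48  40   8  -6  -7  -6  -7]
 [-12 -12 -11 -11 -11  -1  50  67  63  14  -8  -8  -8  -7]
 [-14 -15 -14 -14 -14  -3  51  66  54   5 -11 -11 -10  -9]
 [-14 -14 -13 -14 -13   6  55  68  49   1 -13 -14 -14 -12]
 [ -7 -10 -12 -12 -14  10  57  65  32  -2 -14 -14 -14 -13]
 [ 22  16  12   6   2  14  55  65  28  -2 -10 -13 -14 -13]
 [ 46  44  41  39  39  38  53  59  43  20   9   3   1  -1]
 [ 44  45  45  45  42  28  27  40  44  45  42  39  38  34]
 [ 46  46  46  46  38   0   6  36  45  44  44  45  45  44]
 [ 27  27  32  38  36   3  12  39  46  46  45  46  45  45]
 [ -9 -10  -3   5   4  -9  20  43  48  48  48  47  46  47]
 [-16 -21 -21 -20 -22 -24  12  45  47  46  48  49  48  48]
 [-17 -21 -20 -21 -20 -20  14  44  46  46  46  47  47  47]]
[[121 120 118 118 117 117 115 113 112 116 118 119 118 118]
 [133 131 128 124 121 114 104  95 100 115 119 119 120 120]
 [153 154 146 138 141 116  96  89  97 122 128 126 126 123]
 [160 166 151 151 162 120  8
[... 341 characters left out ...]
23 115 148 150 128 120 121 121 121 122 123]
 [148 149 145 136 119 147 146 129 125 123 124 121 123 123]
 [175 188 182 171 159 169 148 130 128 126 127 127 127 126]
 [176 200 198 197 200 202 152 125 128 127 127 126 127 128]
 [179 200 198 198 195 195 145 120 125 126 126 126 127 127]]
[[85.7, -23.5], [82.9, -23.8], [80.1, -24.1], [77.3, -24.4], [74.5, -24.7], [71.7, -25.1], [68.9, -25.4], [66.1, -25.7], [63.3, -26.0], [60.5, -26.3], [57.7, -26.6], [54.9, -26.9], [52.2, -27.2], [49.4, -27.5]] [[66.4, -6.2], [66.8, -8.9], [67.1, -11.7], [67.5, -14.4], [67.8, -17.2], [68.2, -19.9], [68.5, -22.6], [68.9, -25.4], [69.2, -28.1], [69.6, -30.8], [69.9, -33.6], [70.3, -36.3], [70.6, -39.1], [71.0, -41.8]]
```

```bash
python3 -m pendant '[[-0.22,0,0,0,0,0,-1],[-0.22,0,0,0,0,0,-1],[-0.18,0,0,0,0,0,-1],[0,0,0.06,0,0,0,-1],[0,0,0,0,0,0,-1]]';python3 -m pendant '[[0,0,0,0,0,0,-1],[0,0,0.04,0,0,0,-1],[0,0,0,0,0,0,-1],[0,0,0,0,0,0,-1]]'; python3 -c "from st import *;st(0,.066,.08)"
```

```text
clock: 11.3
eef_pos: [0.5577, -0.0425, 0.0942]
tcp_rot: [[0.13, 0.992, -0.002], [0.992, -0.13, 0.0], [0.0, -0.002, -1.0]]
contact_force: [-0.0, 1.0, 0.9]
grip_width: 0.0004
grip_force: 0.0
clock: 11.8
eef_pos: [0.5595, -0.0414, 0.0881]
tcp_rot: [[0.127, 0.992, 0.002], [0.992, -0.127, 0.0], [0.001, 0.002, -1.0]]
contact_force: [-0.6, 0.6, 6.1]
grip_width: -0.0001
grip_force: 2.7
t 11.8 gauge TCP mm [ 1.0996 66.7585] tip z 80.11102096695585 F [-0.574   0.5892  6.1122] w -6.351001774699939e-05
tool x vs YG deg -0.05034240960603048 z [ 0.002   0.0003 -1.    ] q [-0.0741  0.2331 -0.2445  1.0912  0.0004  1.6241]
shift units [-0.0038 -0.0055  0.0005]
```

```bash
python3 -m pendant '[[0.009,0,0,0,0,0,-1],[0.009,0,0,0,0,0,-1],[0.0085,0,0,0,0,0,-1],[0,0,0,0,0,0,-1],[0,0,0,0,0,0,-1]]';python3 -c "from st import *;st(0,.066,.08)"; python3 -m pendant '[[0,0,-0.1,0,0,0,-1],[0.2,0,0,0,0,0,-1],[0.2,0,0,0,0,0,-1],[0.2,0,0,0,0,0,-1],[0,0,0,0,0,0,-1]]'
python3 - <<'E'
from m import *
from fe import edge
im,d=read_camera("top");save("top5.png",im);im2,d2=read_camera("side");save("side5.png",im2)
print("side",edge(im2));g=gxy(ray_grid("top",.043))
for n in("top0","top4","top5"):
    im=cv2.imread(f"pics/{n}.png")[:,:,::-1]
    m=(abs(g[...,0])<.045)&(g[...,1]>-.05)&(g[...,1]<.03);t=g[m][:,1]*1000;v=im[...,2][m].astype(float);yy=np.arange(-45,25,.25)
    p=np.array([np.average(v,weights=np.exp(-.5*((t-y)/.8)**2)+1e-12) for y in yy])
    print(n,yy[:-1][np.diff(np.sign(p-152))!=0])
a=cv2.imread("pics/top5.png")[198:240,345:395];b=cv2.imread("pics/side5.png")[255:297,365:415]
cv2.imwrite("pics/c5.png",cv2.resize(np.hstack([a,b]),None,fx=8,fy=8,interpolation=cv2.INTER_CUBIC))
from st import *;st(0,.19,.07)
E
```

```text
clock: 12.42
eef_pos: [0.5601, -0.0365, 0.0882]
tcp_rot: [[0.127, 0.992, 0.002], [0.992, -0.127, -0.0], [-0.0, 0.002, -1.0]]
contact_force: [-1.0, -0.9, 5.8]
grip_width: -0.0002
grip_force: 2.7
t 12.425 gauge TCP mm [ 1.0963 71.7162] tip z 80.17222766639736 F [-1.0083 -0.94    5.7793] w -0.0001870647830958656
tool x vs YG deg -0.06315089614214227 z [ 0.002  -0.0004 -1.    ] q [-0.0649  0.2336 -0.2438  1.0914 -0.0003  1.6335]
shift units [-0.0286 -0.0055  0.0009]
clock: 13.05
eef_pos: [0.5746, 0.0849, 0.1068]
tcp_rot: [[0.124, 0.992, -0.001], [0.992, -0.124, 0.0], [0.0, -0.001, -1.0]]
contact_force: [0.2, -1.0, 0.9]
grip_width: 0.0
grip_force: 0.0
side (np.float64(-18.5), array([-28.]), array([-9.5]))
top0 [ 2.  18.5]
top4 [-23.5  -6. ]
top5 [-26.   -8.5]
t 13.15 gauge TCP mm [  0.1353 191.7393] tip z 98.89104875686415 F [ 0.7897 -0.0028  0.0185] w 0.0001792218053879031
tool x vs YG deg -0.01903354494377597 z [-0.0009 -0.0005 -1.    ] q [ 0.1432  0.2605 -0.1665  1.1447 -0.0003  1.8408]
shift units [-0.0086 -0.0006  0.1445]
```

View pics/c5.png

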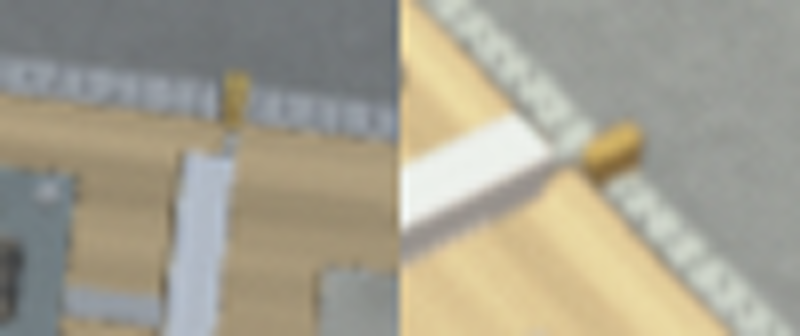

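The index is now on the mark: the top crop has the nose at (228,143) lining up with the mark at (235,97) along gauge x. The views give +0.4 mm (top) and −0.2 mm (side). Now the lever.

```bash
python3 -m pendant '[[-0.01,0,0.08,0,0,0,-1],[0,0,0.08,0,0,0,-1],[0,0,0.03,0,0,0,-1],[0,0,0.03,0,0,0,-1],[0,0,0.03,0,0,0,-1]]';python3 -m pendant '[[0,0,0.03,0,0,0,-1],[0,0,0.025,0,0,0,-1],[0,0,0.015,0,0,0,-1],[0,0,0,0,0,0,-1]]'; python3 -c "from st import *;st(0,.19,.033)"
```

```text
clock: 13.78
eef_pos: [0.5747, 0.0801, 0.0572]
tcp_rot: [[0.128, 0.992, 0.001], [0.992, -0.128, -0.0], [-0.0, 0.001, -1.0]]
contact_force: [0.7, -0.3, 2.4]
grip_width: -0.0
grip_force: 0.4
clock: 14.28
eef_pos: [0.5742, 0.0802, 0.043]
tcp_rot: [[0.128, 0.992, -0.001], [0.992, -0.128, -0.0], [-0.0, -0.001, -1.0]]
contact_force: [0.6, -0.3, -0.5]
grip_width: -0.0001
grip_force: 0.0
t 14.275 gauge TCP mm [  0.36  189.286] tip z 34.98067680399279 F [ 0.5638 -0.3434 -0.4982] w -0.00013865734928630622
tool x vs YG deg -0.103862018904642 z [-0.0005 -0.     -1.    ] q [ 0.1388  0.2973 -0.2643  1.0097  0.      1.8379]
shift units [ 0.0036 -0.0018  0.0099]
```

```bash
python3 -m pendant '[[0,0,0.008,0,0,0,-1],[0,0,0.006,0,0,0,-1],[0,0,0,0,0,0,-1],[0,0,0,0,0,0,-1]]'; python3 -c "from st import *;st(0,.19,.033)"
```

```text
clock: 14.78
eef_pos: [0.5744, 0.0802, 0.0405]
tcp_rot: [[0.128, 0.992, -0.0], [0.992, -0.128, 0.0], [0.0, -0.0, -1.0]]
contact_force: [-0.5, -0.3, -0.2]
grip_width: -0.0
grip_force: 0.0
t 14.775 gauge TCP mm [  0.5427 189.3183] tip z 32.47872691052386 F [-0.5206 -0.3281 -0.1994] w -1.7205105726913714e-05
tool x vs YG deg -0.10635667803691809 z [-0.  0. -1.] q [ 0.1388  0.299  -0.2678  1.004   0.0001  1.8379]
shift units [ 0.0034 -0.0027 -0.0026]
```

```bash
python3 -m pendant '[[0,0,0.01,0,0,0,-1],[0,0,0,0,0,0,-1],[0,0,0,0,0,0,-1]]';python3 -m pendant '[[0,0,0.01,0,0,0,-1],[0,0,0,0,0,0,-1],[0,0,0,0,0,0,-1]]'; python3 - <<'E'
from st import *;st(0,.19,.033)
im,d=read_camera("side");save("side6.png",im)
cv2.imwrite("pics/s6.png",cv2.resize(cv2.imread("pics/side6.png")[190:280,270:390],None,fx=6,fy=6,interpolation=2))
E
```

```text
clock: 15.15
eef_pos: [0.5744, 0.0802, 0.0384]
tcp_rot: [[0.128, 0.992, -0.0], [0.992, -0.128, -0.0], [-0.0, -0.0, -1.0]]
contact_force: [0.4, 0.3, 0.0]
grip_width: 0.0002
grip_force: 0.0
clock: 15.52
eef_pos: [0.5745, 0.0803, 0.0373]
tcp_rot: [[0.128, 0.992, 0.001], [0.992, -0.128, 0.0], [0.0, 0.001, -1.0]]
contact_force: [-2.3, 0.0, 6.6]
grip_width: -0.0
grip_force: 3.3
t 15.525 gauge TCP mm [  0.6534 189.3508] tip z 29.339619718128095 F [-2.3233  0.0196  6.5927] w -1.5069479179853763e-05
tool x vs YG deg -0.10599283863057753 z [ 0.0007  0.0001 -1.    ] q [ 0.1388  0.3009 -0.2726  0.9965  0.      1.838 ]
shift units [ 0.0032 -0.0033 -0.0183]
```

View pics/s6.png

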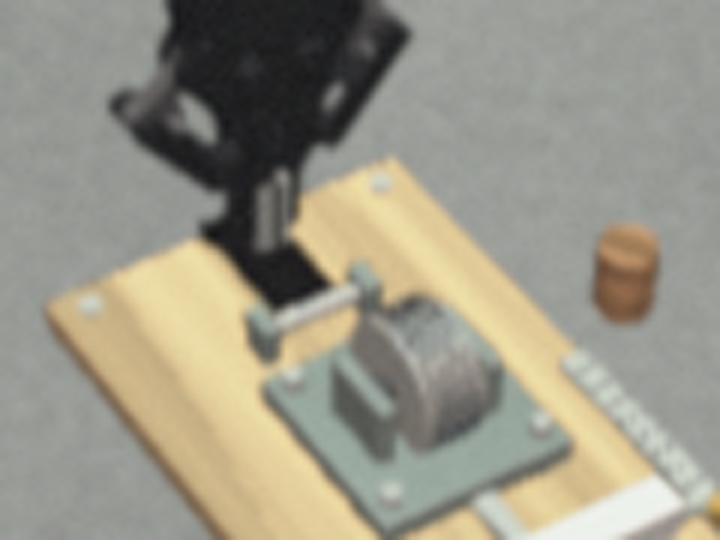

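The fingers are on the lever (crop 270,230), which looks level. I'll press a bit more to confirm the stop, then retreat and check.

```bash
python3 -m pendant '[[0,0,0.01,0,0,0,-1],[0,0,0.01,0,0,0,-1],[0,0,0,0,0,0,-1],[0,0,0,0,0,0,-1]]'; python3 -c "from st import *;st(0,.19,.033)"; python3 -m pendant '[[0,0,-0.2,0,0,0,-1],[0,0,-0.25,0,0,0,-1],[0.2,0,-0.2,0,0,0,-1],[0.3,0,0,0,0,0,-1],[0.3,0,0,0,0,0,-1]]'
python3 - <<'E'
from st import *
from fe import edge
im,d=read_camera("top");save("top7.png",im);im2,d2=read_camera("side");save("side7.png",im2);print(edge(im2))
for c,dd in(("side",d2),("top",d)):
    r=silhouettes("lock_tip",c)
    if r:
        P=pts(c,dd,r[0]["mask"]);G=gxy(P)*1000;k=(abs(G[:,0])<12)&(G[:,1]>150)&(G[:,1]<205);print(c,r[0]["p"],k.sum(),np.polyfit(G[k,1]-200,P[k,2]*1000,1) if k.sum()>10 else None)
st()
a=cv2.imread("pics/top7.png")[190:270,270:400];b=cv2.imread("pics/side7.png")[190:300,280:410]
cv2.imwrite("pics/c7.png",cv2.resize(np.vstack([a,b]),None,fx=3.1,fy=3.1,interpolation=2))
E
```

```text
clock: 16.08
eef_pos: [0.5749, 0.0803, 0.0367]
tcp_rot: [[0.128, 0.992, 0.003], [0.992, -0.128, 0.0], [0.001, 0.003, -1.0]]
contact_force: [-9.9, -1.8, 28.5]
grip_width: -0.0002
grip_force: 14.3
t 16.075 gauge TCP mm [  0.9691 189.3976] tip z 28.679755700938344 F [-9.9261 -1.7997 28.4761] w -0.0002241341298609621
tool x vs YG deg -0.10998066394418972 z [ 0.0032  0.0004 -1.    ] q [ 0.1388  0.3001 -0.2754  0.9921 -0.0001  1.838 ]
shift units [ 0.003  -0.0048 -0.0216]
clock: 16.7
eef_pos: [0.5956, 0.2403, 0.1635]
tcp_rot: [[0.129, 0.992, 0.002], [0.992, -0.129, 0.001], [0.001, 0.002, -1.0]]
contact_force: [1.2, 0.8, -0.7]
grip_width: -0.0001
grip_force: 0.0
(np.float64(-18.5), array([-28.]), array([-9.5]))
side 0.64 155 [ 0.0384 31.0749]
t 16.9 gauge TCP mm [  0.4244 350.4313] tip z 153.83607622739322 F [-0.0703 -0.4376  0.7082] w -0.00020224507685600622
tool x vs YG deg 0.022259816790372547 z [-0.0007 -0.0006 -1.    ] q [ 0.3838  0.3567  0.0859  1.3009 -0.0003  2.0808]
shift units [-1.402  -0.0025  0.2701]
```

View pics/c7.png

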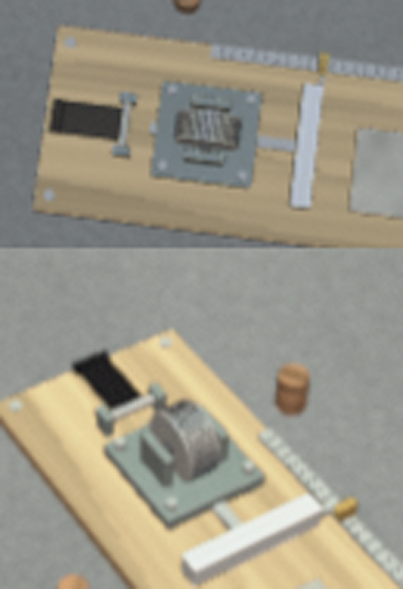

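The lever is level and on its hard stop (28 N). The fence has not shifted since it was set, and the nose is at the mark in both views. Handing in.

```bash
python3 -c "from bench import sign_off;print(sign_off())"
```

```text
the job is handed in; nothing more can be done
None
```

I rolled the fence with the wheel until its index sat on the brass mark (the two camera views put it within about 0.5 mm), pressed the lock lever down to its stop, and handed the job in at about 17 s with the arm clear; no verdict came back.

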